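# Draw a specimen rod to its viewing band and hold it

## Robot

A 6-joint arm with a two-finger parallel gripper is mounted at the origin on the work surface. World frame = base frame: x ahead of the robot, y to its left, z up, the work surface at z = 0. Lengths are in m, angles in rad, forces in N, time in s.
With the tool pointing down it reaches from about 0.275 to 0.85 m from the base axis. Payload 19 kg.
Tool frame: the origin (TCP) lies between the finger pads; the fingertips stand 22 mm ahead of it and the grasp point (between the pads) lies 3 mm ahead of it; z points along the fingers, y is the line along which they close (so a half turn about z gives the same grasp; the last joint's range is limited). The gripper opens to 85 mm and grips with 20 to 120 N. Pads are 22 mm wide; open, the fingers measure 114 mm over their backs; the gripper's body (76 mm by 85 mm) begins 54 mm behind the grasp point. The pads swing forward as they close: fully open they stand 13 mm farther back than shut.
Start: joints at [-1.453, 0.15, 1.437, -0, 1.554, -0.134], TCP at [0.143, -0.557, 0.253] pointing down, gripper open.
Joint ranges: [-2.8, 2.8], [-0.68, 2.1], [0.12, 2.68], [-1.39, 4.53], [0.16, 2.79], [-2.81, 2.81]. Speed limits (rad/s): [1.89, 1.89, 2.22, 3.01, 3.01, 3.01].

## Interface

Orientations are given as a unit quaternion [x, y, z, w].
In Python, from bench import r gives the robot as it stands.
- The arm moves only by the shell command python3 -m pendant 'ROWS' [FORCE]. ROWS is JSON, a list of rows, each a list of 7 numbers: the shift along the tool's x, y, z normalised to -1 to 1, where 1 is 50 cm, then the turn, a rotation vector about the tool's x, y, z normalised to -1 to 1, where 1 is 45 degrees, then the gripper command: -1 is shut, 1 is fully open, values between are in proportion. A call has 1 to 5 rows; each row shifts and turns the commanded pose from where the row before left it, along the tool's axes as they then stand; what a row does not reach is not made up. A row lasts 1/12 s, in which the tool goes at most 41.7 mm and 7.16 degrees, less where a joint would pass 70% of its speed; a pose out of reach is approached as far as the arm can. A call with a number of a shift or a turn outside -1 to 1 is refused whole. A call with a gripper value outside its range is refused whole. The fingers move at their own pace and stop on an object; FORCE is the grip in N (left out, the last holds). Time passes only in rows, so rows that do not move let the fingers close. It gives the time, the measured TCP pose, the force, the opening and the grip force at its end, in the units of the state.
- r.observe(): the state, without advancing time (a new reading comes with each control period).
- r.camera(name): name is "side" or "top" or "wrist"; returns a dict with "pixels" (400x640x3 uint8, red, green, blue), "z_map" (400x640 float32, m along the optical axis (not along the pixel's ray), 0 where there is no reading), "intrinsics" (3x3 intrinsics, pixels), "k1" (the pictures are not rectified: a ray, as slopes to the right and down, at radius r is drawn at 1 + k1 r^2 times it, then the intrinsics apply), "origin" and "rotation" of the camera in the world; the wrist camera has in their place "hand_eye" (4x4, takes a point from camera to tool coordinates, whose origin is the TCP and whose axes are the flange's). Camera axes: x right, y down, z forward; pixel columns grow to the right and rows downward; lengths in m; the calibration is good to about 2 mm. A picture is of the moment at which its call begins: read the wrist's pose just before it.
- r.finish_job(): hands the job in; it is judged then, once.
Trained networks look in a picture, given as the dict that the camera call returned (one of the last four; its "shot" number tells which), for a name from the list of things; names that differ only in an ending like _2 or _b are one class to them, and where a whole thing is asked for, a point or a joint stands for the part that bears it (a point fixed in the world has none). Each returns a list of dicts, best first, with "score" (0 to 1); they miss things now and then, are a little off and sometimes report something else, mostly with a low value. They report only what shows in the picture. A call takes as long as a camera call. They do not tell look-alikes from the thing itself.
- r.silhouettes(picture, thing): "mask" (400x640 bool, what is visible of it) and "bbox" ([centre column, centre row, width, height] in pixels, round what is visible of it).
- r.landmark_of(picture, thing): "location" ([column, row] in pixels: a listed point, or the origin of a listed thing).
The state is a dict: "time": time; "joints": joint angles; "qvel": joint speeds; "tau": joint torques, N m; "position": TCP position; "eef_rot": TCP orientation; "force": force on the tool from outside, world axes, zero at the start; "moment": the same for the moment, N m; "width": finger opening in m; "grip_force": force on a finger pad.
Only numpy, scipy, OpenCV 4.12 (cv2) and the standard library are available. Lean on these libraries where they do the work, as an engineer would, in place of code of your own. Each camera call takes 0.05 s, during which the arm holds its last target. There are 200 camera calls.

## Task

Lift the orange dust cap off the one specimen rod it covers and stand the cap, open side down, on the blue mat. Then draw that rod straight up out of its bore, without forcing it sideways, until its whole green band shows above the block but the red band below it is still hidden in the bore, and finish while holding it still there (never pull it right out, and leave the other rods and the things around undisturbed).

Things in the scene. Friction and masses are not known exactly. Their poses are not given: they have to be found in the camera images.
- block: Fixed aluminium block, 70 (x) x 190 (y) x 90 mm high, on a thin black foot 90 x 210 mm; origin at the centre of its underside, on the bench. Three vertical bores, 17 mm diameter, 86 mm deep, open in the flat top face (90 mm up), in a row along its y at -60, 0 and +60 mm, each holding one specimen rod. Its yaw varies.
- rod: The rod under the cap, about 0.2 kg, loose in its bore (1 mm play; which bore varies). Origin on its axis at the collar's underside, at the start on the block's top face; z up. Above it: collar 25 mm diameter, 0 to 5 mm; neck 16 mm, 5 to 14 mm; black round grip 24 mm, 14 to 40 mm (its end). Below: steel shaft 16 mm diameter to -82 mm. Let go, it slides back down.
- rod_green (a point): Lower edge of the rod's green band (on its axis, 34 mm below the rod's origin; the band is 14 mm tall). The band is wholly out when this point is level with the block's top face or above.
- rod_red (a point): Upper edge of the rod's red band (on its axis, 50 mm below the rod's origin; the band is 12 mm tall). It is hidden while this point is below the block's top face.
- cap: Loose orange plastic dust cap, an upside-down cup: 40 mm outer diameter, 50 mm high, 2.5 mm wall, 4 mm closed top, about 0.05 kg. Open below, it stands over the rod's head with its rim on the block's top face, with about 5 mm play all round. Origin at the centre of its open rim, z up towards the closed top.
- mat: Fixed thin blue square mat on the bench, 150 x 150 x 3 mm, free of objects; origin at the centre of its underside.
- rod_b: Steel rod with a black round grip, standing in a bore of the block; identical in shape to 'rod' but without a cap; origin at the underside of its collar. Must be left seated.
- rod_c: Steel rod with a black round grip, standing in a bore of the block; identical in shape to 'rod' but without a cap; origin at the underside of its collar. Must be left seated.
- dish: Round glass petri dish, 94 mm diameter, 16 mm high, loose bystander; origin at the centre of its underside.
- oil: Small amber bottle, 38 mm diameter, 75 mm high, loose bystander; origin at the centre of its underside.
- mouse: Black computer mouse, 105 x 60 x 34 mm, loose bystander; origin at the centre of its underside.
- slidebox: White slide box, 87 x 102 x 34 mm, loose bystander; origin at the centre of its underside.
- jar: Low glass jar with a blue lid, 62 mm diameter, 54 mm high, loose bystander; origin at the centre of its underside.
Mind the look-alikes: they are no part of the job. Of the things that look like the mat, take the one that is farthest to the robot's left at the start.

How it is judged:
On the way, in this order (a step that is already met when the one before it is completed fails the run):
1. the cap stands open side down on the blue mat, let go (x of cap in the frame of mat between -0.055 and 0.055 m and y of cap in the frame of mat between -0.055 and 0.055 m and height (world z) of cap below 0.008 m and angle between cap's own z axis and vertical below 0.1 rad and linear speed of cap below 0.02 m/s and contact force between the fingers and cap below 0.2 N), for 0.2 s.
2. the rod is lifted at least 10 mm by the gripper (z of rod in the frame of block above 0.1 m and contact force between the fingers and rod above 1 N), for 0.1 s.
At the end, for the whole second after the job is handed in: Cap open side down, let go, centre within 55 mm of the mat centre along each side. Rod held by the fingers, at rest, in its bore (axis within 5 mm, 0.06 rad), collar 33 to 51 mm above the block (green out, red hidden), rod-block force under 25 N (all of step 1 and z of rod in the frame of block between 0.123 and 0.141 m and x of rod in the frame of block between -0.005 and 0.005 m and (y of rod in the frame of block between -0.065 and -0.055 m or y of rod in the frame of block between -0.005 and 0.005 m or y of rod in the frame of block between 0.055 and 0.065 m) and angle between the z axis of rod and the z axis of block, either way round below 0.06 rad and contact force between the fingers and rod above 2 N and contact force between rod and block below 25 N and linear speed of rod below 0.01 m/s); the arm keeps its last pose, push and grip.
It fails at once if the rod is pulled right out of its bore (z of rod in the frame of block above 0.168 m).
It fails at once if the rod is forced sideways or down against its bore with more than 60 N (contact force between rod and block above 60 N).
It fails at once if a bystander (dish, bottle, mouse, slide box, jar) is shifted by more than 30 mm (distance of any of dish, oil, mouse, slidebox, jar from where it was at the start of the episode above 0.03 m).
It fails at once if another rod is lifted or dislodged by more than 10 mm (distance of any of rod_b, rod_c from where it was at the start of the episode above 0.01 m).
It also fails if it takes over 45 s, if anything falls off the work surface, if the arm or the gripper's body presses on something with over 40 N, if the wrist force passes 120 N, or if a joint passes its speed limit or range.

## Working session

There is one attempt and no reset: what is moved stays moved. The work goes in short steps, Python scripts to look and compute and a shell command to move; the robot and the scene stay as the last step left them, time stands still between calls to the robot, and variables do not carry over. Pictures are saved under pics/ and viewed, at most 10 in all, crops included, and the job is handed in when it is done.

```bash
mkdir -p pics
cat > h.py <<'E'
import numpy as np, cv2
from scipy.spatial.transform import Rotation as R
from bench import r
def cam(n):
    s=r.observe(); p=r.camera(n)
    if n=="wrist":
        T=np.eye(4);T[:3,:3]=R.from_quat(s["eef_rot"]).as_matrix();T[:3,3]=s["position"]
        T=T@np.array(p["hand_eye"]);p["O"]=T[:3,3];p["Rm"]=T[:3,:3]
    else: p["O"]=np.array(p["origin"]);p["Rm"]=np.array(p["rotation"])
    return p
def save(p,f): cv2.imwrite("pics/"+f,np.ascontiguousarray(p["pixels"][:,:,::-1]))
def rays(p,uv):
    K=np.array(p["intrinsics"]);uv=np.atleast_2d(np.asarray(uv,float))
    d=np.c_[(uv[:,0]-K[0,2])/K[0,0],(uv[:,1]-K[1,2])/K[1,1]];s=d.copy()
    for _ in range(10): s=d/(1+p["k1"]*(s**2).sum(1,keepdims=True))
    return np.c_[s,np.ones(len(s))]
def at_z(p,uv,z):
    d=rays(p,uv)@p["Rm"].T
    return p["O"]+d*((z-p["O"][2])/d[:,2])[:,None]
def cloud(p,mask):
    v,u=np.nonzero(mask&(p["z_map"]>0)); z=p["z_map"][v,u]
    return p["O"]+(rays(p,np.c_[u,v])*z[:,None])@p["Rm"].T
E
python3 - <<'E'
from h import *
s=r.observe();print(s)
for n in("top","side"):
    p=cam(n);save(p,n+"0.png");print(n,p["O"],p["Rm"].round(2).tolist(),p["k1"],p["intrinsics"])
    for t in("cap","mat","block","rod","rod_b"):
        for d in r.silhouettes(p,t)[:3]:
            c=cloud(p,d["mask"]);print(t,round(d["score"],2),np.round(d["bbox"]),c.shape,np.median(c,0).round(3),np.percentile(c,[2,98],axis=0).round(3).tolist() if len(c) else 0)
E
```

```text
{'time': 0.0, 'joints': array([-1.45298707e+00,  1.50974167e-01,  1.43802814e+00, -1.18705235e-06,
        1.55378918e+00, -1.34031544e-01]), 'qvel': array([-5.70820666e-04,  6.52477325e-04, -1.06624007e-03,  4.80017735e-04,
        5.60308826e-05,  2.97490219e-06]), 'tau': array([-4.67954997e-04, -7.13040733e+01, -5.70864236e+01, -3.21332427e-04,
        8.99384846e-03, -5.42994394e-05]), 'position': array([ 0.14321963, -0.55665281,  0.25268362]), 'eef_rot': array([ 9.92082317e-01,  1.25587887e-01,  4.26849567e-06, -5.99402835e-04]), 'force': array([ 0.8799026 , -0.46486226, -0.01331559]), 'moment': array([-0.01736566, -0.00025393,  0.03723071]), 'grip_force': 0.0, 'width': 0.08536062848580986}
top [ 0.4100288  -0.00237801  1.2295351 ] [0.71, -0.7, 0.03, -0.05] -0.04439274533213714 [[409.04158081   0.         320.93404401]
 [  0.         409.04158081 195.14922121]
 [  0.           0.           1.        ]]Traceback (most recent call last):
  File "<stdin>", line 7, in <module>
  File "h.py", line 22, in cloud
    return p["O"]+(rays(p,np.c_[u,v])*z[:,None])@p["Rm"].T
                  ~~~~~~~~~~~~~~~~~~~~~~~~~~~~~~^~~~~~~~~~
ValueError: matmul: Input operand 1 has a mismatch in its core dimension 0, with gufunc signature (n?,k),(k,m?)->(n?,m?) (size 4 is different from 3)
```

Rotation is a quaternion.

```bash
sed -i 's/p\["Rm"\]=np.array(p\["rotation"\])/p["Rm"]=R.from_quat(p["rotation"]).as_matrix()/' h.py
python3 - <<'E'
from h import *
for n in("top","side"):
    p=cam(n);save(p,n+"0.png");print(n,p["O"],p["Rm"].round(2).tolist(),p["k1"])
    for t in("cap","mat","block","rod","rod_b"):
        for d in r.silhouettes(p,t)[:4]:
            c=cloud(p,d["mask"]);print(t,round(d["score"],2),np.round(d["bbox"]),len(c),np.median(c,0).round(3),np.percentile(c,[2,98],axis=0).round(3).tolist() if len(c) else 0)
E
```

```text
top [ 0.4100288  -0.00237801  1.2295351 ] [[0.02, -0.99, 0.13], [-1.0, -0.02, 0.03], [-0.03, -0.13, -0.99]] -0.04439274533213714
cap 0.58 [260. 168.  11.  18.] 185 [0.626 0.196 0.139] [[0.612, 0.18, 0.093], [0.646, 0.214, 0.144]]
cap 0.52 [495. 176.  28.  38.] 727 [ 0.633 -0.481  0.03 ] [[0.585, -0.518, 0.001], [0.684, -0.45, 0.038]]
mat 0.92 [429. 278.  63.  65.] 2693 [ 0.329 -0.293  0.003] [[0.251, -0.369, -0.002], [0.407, -0.216, 0.008]]
mat 0.81 [390. 200.  57.  52.] 2453 [ 0.554 -0.175  0.003] [[0.482, -0.247, -0.002], [0.627, -0.102, 0.008]]
block 0.88 [284. 180.  72.  57.] 1827 [0.595 0.132 0.089] [[0.538, 0.047, 0.001], [0.665, 0.24, 0.096]]
rod 0.5 [301. 185.   9.   9.] 80 [0.581 0.09  0.129] [[0.573, 0.079, 0.088], [0.593, 0.101, 0.134]]
rod_b 0.5 [301. 185.   9.   9.] 80 [0.581 0.09  0.129] [[0.573, 0.079, 0.088], [0.593, 0.101, 0.134]]
side [ 0.31825336 -1.15776325  1.2135071 ] [[0.98, -0.15, 0.15], [-0.21, -0.67, 0.71], [-0.01, -0.73, -0.68]] -0.11666510445763689
mat 0.77 [322. 259.  59.  41.] 1680 [ 0.556 -0.179  0.003] [[0.484, -0.251, -0.003], [0.631, -0.101, 0.009]]
mat 0.69 [257. 300.  59.  56.] 2057 [ 0.328 -0.294  0.002] [[0.249, -0.37, -0.004], [0.406, -0.215, 0.007]]
block 0.7 [315. 185.  31.  51.] 1032 [0.598 0.076 0.066] [[0.54, 0.042, 0.0], [0.675, 0.215, 0.092]]
rod 0.53 [314. 168.   8.  11.] 64 [0.609 0.137 0.116] [[0.598, 0.13, 0.091], [0.618, 0.152, 0.132]]
rod_b 0.53 [314. 168.   8.  11.] 64 [0.609 0.137 0.116] [[0.598, 0.13, 0.091], [0.618, 0.152, 0.132]]
```

View pics/top0.png

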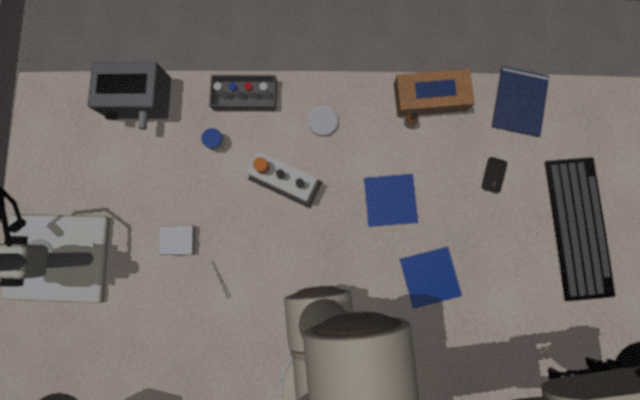

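View pics/side0.png

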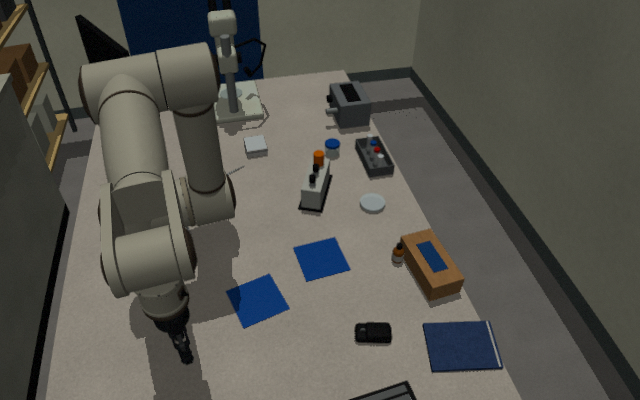

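Run:
```python
from h import *
p=cam("top")
im=cv2.resize(p["pixels"][120:320,230:480][:,:,::-1],(750,600),interpolation=cv2.INTER_CUBIC);cv2.imwrite("pics/crop1.png",im)
c=cloud(p,np.ones((400,640),bool)); px=p["pixels"][p["z_map"]>0].astype(int)
b=c[(abs(c[:,0]-.6)<.1)&(abs(c[:,1]-.135)<.13)&(abs(c[:,2]-.09)<.006)]
rc=cv2.minAreaRect(b[:,:2].astype(np.float32)*1000);print("top face",rc,len(b))
q=(px[:,0]>150)&(px[:,2]<90)&(px[:,0]-px[:,1]>50)&(abs(c[:,0]-.62)<.06)&(abs(c[:,1]-.19)<.06)
o=c[q&(c[:,2]>.133)];print("cap top",len(o),o.mean(0),cv2.minEnclosingCircle(o[:,:2].astype(np.float32)*1000))
m=c[(px[:,2]-px[:,0]>50)&(abs(c[:,0]-.555)<.09)&(abs(c[:,1]+.176)<.09)];print("mat",len(m),cv2.minAreaRect(m[:,:2].astype(np.float32)*1000),m.mean(0))
for x in((.56,.09),(.64,.19)):
    pass
h=c[(abs(c[:,0]-.6)<.07)&(abs(c[:,1]-.135)<.11)&(c[:,2]>.122)&(c[:,2]<.137)&~q&(px.sum(1)<200)]
crit=(cv2.TERM_CRITERIA_EPS+3,20,.1);print("heads",cv2.kmeans(h[:,:2].astype(np.float32)*1000,2,None,crit,5,0)[2],len(h))
d=r.silhouettes(p,"block");
print(d[0]["bbox"])
```

```text
top face ((608.208984375, 144.84561157226562), (188.8489532470703, 71.03759765625), 65.51105499267578) 1265
cap top 4 [0.63608823 0.20227859 0.13970169] ((632.6185302734375, 200.06130981445312), 13.896048545837402)
mat 2248 ((555.5687255859375, -176.32293701171875), (143.64251708984375, 144.6818084716797), 5.763763904571533) [ 0.55477674 -0.17612186  0.00292429]
heads [[607.6328  146.90448]
 [582.4253   88.48286]] 84
[287.1, 179.9, 76.8, 53.7]
```

View pics/crop1.png

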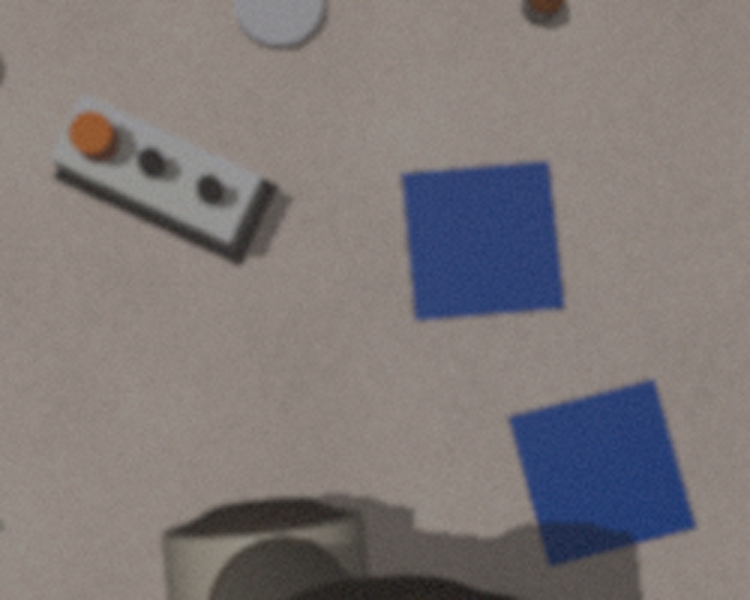

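Two candidates for the blue mat: top pixels (390,200) at y=-0.176, and (429,278) at y=-0.293 (the object at (520,100) is a dark folder). The leftmost one, (390,200) with centre (0.555,-0.176), is the right one and the crop confirms it. The cap is at (261,165), on the far-left bore, about (0.633,0.200).

```bash
python3 -m pendant '[[0.053,-0.049,0,0,0,0,1],[0.053,-0.049,0,0,0,0,1],[0.053,-0.049,0,0,0,0,1],[0.053,-0.049,0,0,0,0,1],[0.053,-0.049,0,0,0,0,1]]' 30
python3 -m pendant '[[0.053,-0.049,0,0,0,0,1],[0.053,-0.049,0,0,0,0,1],[0.053,-0.049,0,0,0,0,1],[0.053,-0.049,0,0,0,0,1],[0.053,-0.049,0,0,0,0,1]]' >/dev/null
python3 -m pendant '[[0.053,-0.049,0,0,0,0,1],[0.053,-0.049,0,0,0,0,1],[0.053,-0.049,0,0,0,0,1],[0.053,-0.049,0,0,0,0,1],[0.053,-0.049,0,0,0,0,1]]' >/dev/null
python3 -m pendant '[[0.053,-0.049,0,0,0,0,1],[0.053,-0.049,0,0,0,0,1],[0.053,-0.049,0,0,0,0,1],[0.053,-0.049,0,0,0,0,1],[0.053,-0.049,0,0,0,0,1]]' >/dev/null
python3 -m pendant '[[0.03,-0.028,0,0,0,-0.14,1],[0,0,0,0,0,-0.14,1],[0,0,0,0,0,-0.14,1],[0,0,0,0,0,-0.14,1],[0,0,0,0,0,-0.14,1]]' >/dev/null
python3 -m pendant '[[0,0,0,0,0,-0.14,1],[0,0,0,0,0,-0.14,1],[0,0,0,0,0,-0.14,1],[0,0,0,0,0,0,1],[0,0,0,0,0,0,1]]'
```

```text
time: 1.22
position: [0.2415, -0.4037, 0.2533]
eef_rot: [0.992, 0.125, 0.0, 0.0]
force: [0.4, -0.2, -0.2]
width: 0.0852
grip_force: 0.0
time: 3.3
position: [0.5455, 0.067, 0.2534]
eef_rot: [0.845, 0.535, 0.0, -0.0]
force: [-0.2, -0.2, -0.8]
width: 0.0853
grip_force: 0.0
```

```bash
cat > look.py <<'E'
from h import *
import sys
p=cam("wrist");save(p,sys.argv[1])
s=r.observe();Rt=R.from_quat(s["eef_rot"]).as_matrix()
c=cloud(p,np.ones((400,640),bool)); px=p["pixels"][p["z_map"]>0].astype(int)
print("tool y angle",np.degrees(np.arctan2(Rt[1,1],Rt[0,1])),s["position"])
near=(abs(c[:,0]-.6)<.12)&(abs(c[:,1]-.135)<.15)
b=c[near&(abs(c[:,2]-.09)<.004)];print("top face",cv2.minAreaRect(b[:,:2].astype(np.float32)*1000),len(b),np.median(b[:,2]) if len(b) else 0)
q=(px[:,0]-px[:,2]>60)&(px[:,0]>1.5*px[:,1])
o=c[q&(c[:,2]>.130)&near]
if len(o): print("cap top",len(o),np.median(o,0),cv2.minEnclosingCircle(o[:,:2].astype(np.float32)*1000))
k=c[near&(c[:,2]>.122)&(c[:,2]<.136)&~q]
if len(k)>20: print("heads",len(k),cv2.kmeans(k[:,:2].astype(np.float32)*1000,2,None,(3,20,.1),5,0)[2].tolist())
E
python3 look.py w1.png
```

```text
tool y angle -25.410153686802126 [0.54548168 0.06705324 0.25331604]
top face ((600.7166748046875, 124.947998046875), (147.0235595703125, 70.63907623291016), 65.52082061767578) 13086 0.08887246731342188
cap top 87 [0.62382172 0.18126129 0.13477284] ((625.2048950195312, 182.61508178710938), 9.01077938079834)
heads 1815 [[609.974365234375, 146.42958068847656], [584.8930053710938, 91.15592956542969]]
```

View pics/w1.png

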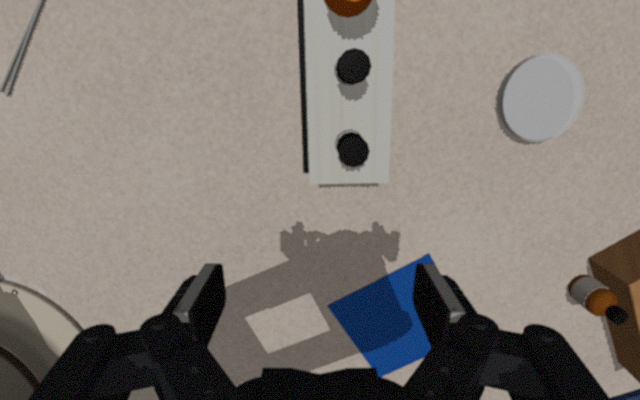

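The wrist view shows the cap at (345,5) and the two bare rods at (353,66) and (353,150). The block's yaw agrees with the top view.

```bash
python3 -m pendant '[[0.066,0.015,0,0,0,-0.02,1],[0.066,0.015,0,0,0,0,1],[0.066,0.015,0,0,0,0,1],[0,0,0,0,0,0,1],[0,0,0,0,0,0,1]]' >/dev/null; python3 look.py w2.png
```

```text
tool y angle -24.362674602473604 [0.60700634 0.14792268 0.25277336]
top face ((609.4221801757812, 145.26101684570312), (190.09054565429688, 70.30325317382812), 65.73670196533203) 11747 0.08890422401979753
cap top 2465 [0.63283419 0.19914171 0.13882681] ((632.638671875, 198.872802734375), 19.786575317382812)
heads 1356 [[610.2261962890625, 147.3722686767578], [585.5133666992188, 92.4269790649414]]
```

```bash
python3 -m pendant '[[0.058,0.0026,0,0,0,0,1],[0.058,0.0026,0.04,0,0,0,1],[0,0,0.06,0,0,0,1],[0,0,0.06,0,0,0,1],[0,0,0,0,0,0,1]]'
python3 -m pendant '[[0,0,0.05,0,0,0,1],[0,0,0.05,0,0,0,1],[0,0,0,0,0,0,1],[0,0,0,0,0,0,1]]'
```

```text
time: 4.23
position: [0.631, 0.1985, 0.1676]
eef_rot: [0.84, 0.542, -0.004, -0.001]
force: [0.2, -0.2, -1.1]
width: 0.0857
grip_force: 0.0
time: 4.57
position: [0.6332, 0.1988, 0.1245]
eef_rot: [0.84, 0.542, -0.0, -0.0]
force: [-0.6, 0.1, 0.5]
width: 0.0855
grip_force: 0.0
```

```bash
python3 -m pendant '[[0,0,0,0,0,0,-0.3],[0,0,0,0,0,0,-0.3],[0,0,0,0,0,0,-0.3],[0,0,0,0,0,0,-0.3],[0,0,0,0,0,0,-0.3]]' 25
python3 -m pendant '[[0,0,0,0,0,0,-0.3],[0,0,0,0,0,0,-0.3],[0,0,0,0,0,0,-0.3]]'
```

```text
time: 4.98
position: [0.6336, 0.1996, 0.1245]
eef_rot: [0.84, 0.543, 0.001, 0.0]
force: [-2.4, -0.6, 7.2]
width: 0.0391
grip_force: 24.2
time: 5.23
position: [0.6336, 0.1996, 0.1245]
eef_rot: [0.84, 0.543, 0.001, 0.0]
force: [-2.5, -0.4, 7.6]
width: 0.0386
grip_force: 24.2
```

```bash
python3 -m pendant '[[0,0,-0.03,0,0,0,-0.3],[0,0,-0.05,0,0,0,-0.3],[0,0,-0.05,0,0,0,-0.3],[0,0,-0.05,0,0,0,-0.3],[0,0,-0.03,0,0,0,-0.3]]'
python3 -m pendant '[[0,0,0,0,0,0,-0.3],[-0.04,0.009,0,0,0,0,-0.3],[-0.07,0.015,0,0,0,0,-0.3],[-0.07,0.015,0,0,0,0,-0.3],[-0.07,0.015,0,0,0,0,-0.3]]'
python3 look.py w3.png | head -1
python3 - <<'E'
from h import *
p=cam("side")
for d in r.silhouettes(p,"cap")[:2]:print(d["score"],d["bbox"],np.median(cloud(p,d["mask"]),0))
cv2.imwrite("pics/s3.png",cv2.resize(p["pixels"][80:330,220:470][:,:,::-1],(600,600)))
E
```

```text
time: 5.65
position: [0.6337, 0.1997, 0.2317]
eef_rot: [0.84, 0.543, 0.001, 0.001]
force: [0.5, 0.4, 0.3]
width: 0.0387
grip_force: 25.6
time: 6.07
position: [0.6058, 0.0734, 0.2276]
eef_rot: [0.84, 0.543, -0.0, -0.0]
force: [-0.3, 0.3, -0.4]
width: 0.0387
grip_force: 25.6
tool y angle -24.385986952762405 [0.60502027 0.0679867  0.22784465]
0.65 [322.4, 158.6, 15.2, 15.7] [0.60244797 0.05239586 0.23022932]
```

View pics/s3.png

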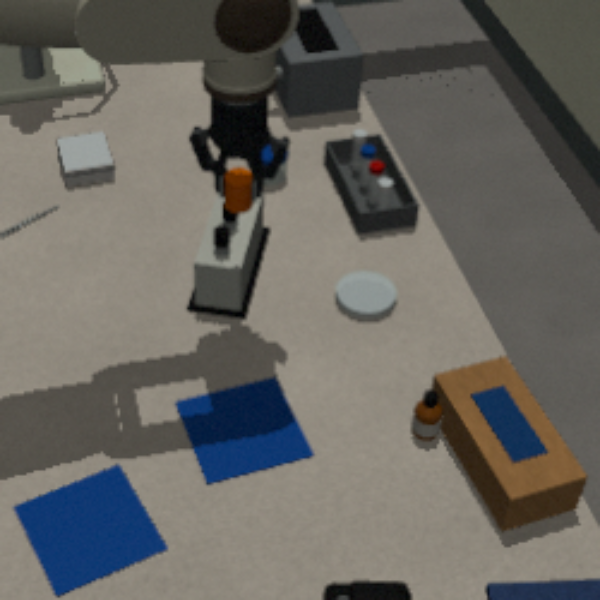

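The cap is held upright at crop (238,190), the rod stayed behind. On to the mat.

```bash
python3 -m pendant '[[-0.07,0.016,0,0,0,0,-0.3],[-0.07,0.016,0,0,0,0,-0.3],[-0.07,0.016,0,0,0,0,-0.3],[-0.07,0.016,0,0,0,0,-0.3],[-0.07,0.016,0,0,0,0,-0.3]]'>/dev/null
python3 -m pendant '[[-0.068,0.015,0,0,0,0,-0.3],[-0.068,0.015,0,0,0,0,-0.3],[0,0,0.05,0,0,0,-0.3],[0,0,0.07,0,0,0,-0.3],[0,0,0.07,0,0,0,-0.3]]'
python3 -m pendant '[[0,0,0.07,0,0,0,-0.3],[0,0,0.06,0,0,0,-0.3],[0,0,0.02,0,0,0,-0.3],[0,0,0.01,0,0,0,-0.3],[0,0,0,0,0,0,-0.3]]'
```

```text
time: 7.05
position: [0.5572, -0.1697, 0.1324]
eef_rot: [0.84, 0.542, 0.001, 0.001]
force: [0.5, -0.5, -1.4]
width: 0.0388
grip_force: 25.7
time: 7.47
position: [0.5571, -0.1693, 0.0533]
eef_rot: [0.84, 0.543, -0.0, -0.0]
force: [0.3, 0.2, 0.9]
width: 0.0386
grip_force: 25.6
```

```bash
python3 -m pendant '[[0,0,0.014,0,0,0,-0.3],[0,0,0.01,0,0,0,-0.3],[0,0,0.004,0,0,0,-0.3],[0,0,0,0,0,0,-0.3]]'
python3 -m pendant '[[0,0,0.004,0,0,0,-0.3],[0,0,0,0,0,0,-0.3]]'
```

```text
time: 7.8
position: [0.5568, -0.1696, 0.0394]
eef_rot: [0.84, 0.543, 0.0, 0.0]
force: [-0.0, -0.3, -0.4]
width: 0.0388
grip_force: 25.6
time: 7.97
position: [0.5571, -0.1698, 0.0377]
eef_rot: [0.84, 0.543, 0.0, 0.0]
force: [1.0, -0.3, -0.5]
width: 0.0384
grip_force: 25.6
```

```bash
python3 -m pendant '[[0,0,0.003,0,0,0,-0.3],[0,0,0,0,0,0,-0.3]]'
python3 -m pendant '[[0,0,0.003,0,0,0,-0.3],[0,0,0,0,0,0,-0.3]]'
```

```text
time: 8.13
position: [0.557, -0.1697, 0.0372]
eef_rot: [0.84, 0.543, 0.0, 0.0]
force: [-7.2, 3.0, 17.1]
width: 0.0387
grip_force: 26.5
time: 8.3
position: [0.557, -0.1697, 0.0363]
eef_rot: [0.84, 0.543, 0.0, 0.0]
force: [-10.5, 4.3, 28.2]
width: 0.039
grip_force: 28.2
```

```bash
python3 -m pendant '[[0,0,-0.004,0,0,0,-0.3],[0,0,0,0,0,0,0.1],[0,0,0,0,0,0,0.5],[0,0,0,0,0,0,1],[0,0,0,0,0,0,1]]'
python3 -m pendant '[[0,0,0,0,0,0,1],[0,0,0,0,0,0,1],[0,0,0,0,0,0,1]]' >/dev/null
python3 -m pendant '[[0,0,-0.03,0,0,0,1],[0,0,-0.07,0,0,0,1],[0,0,-0.07,0,0,0,1],[0,0,-0.07,0,0,0,1],[0,0,-0.07,0,0,0,1]]' >/dev/null
python3 -m pendant '[[0,0,-0.07,0,0,0,1],[-0.07,0,0,0,0,0,1],[-0.07,0,0,0,0,0,1],[-0.07,0,0,0,0,0,1],[0,0,0,0,0,0,1]]'
python3 - <<'E'
from h import *
p=cam("wrist");save(p,"w4.png")
c=cloud(p,np.ones((400,640),bool)); px=p["pixels"][p["z_map"]>0].astype(int)
near=(abs(c[:,0]-.555)<.08)&(abs(c[:,1]+.176)<.08)
q=(px[:,0]-px[:,2]>60)&(px[:,0]>1.5*px[:,1])&near
o=c[q];t=o[o[:,2]>.046]
print(len(o),np.percentile(o[:,2],[2,50,98]),cv2.minEnclosingCircle(t[:,:2].astype(np.float32)*1000))
A=np.c_[t[:,:2]-t[:,:2].mean(0),np.ones(len(t))];print("slope",np.linalg.lstsq(A,t[:,2],rcond=None)[0])
E
```

```text
time: 8.72
position: [0.5567, -0.1696, 0.0361]
eef_rot: [0.84, 0.543, -0.0, -0.0]
force: [-0.2, 0.5, -0.0]
width: 0.0808
grip_force: 0.0
time: 9.8
position: [0.5115, -0.2697, 0.2263]
eef_rot: [0.841, 0.541, -0.001, 0.0]
force: [-0.4, -0.8, -0.1]
width: 0.0852
grip_force: 0.0
1823 [0.04996199 0.05173659 0.05337549] ((556.4467163085938, -171.22694396972656), 19.693958282470703)
slope [-0.00313896  0.00376831  0.05175389]
```

View pics/w4.png

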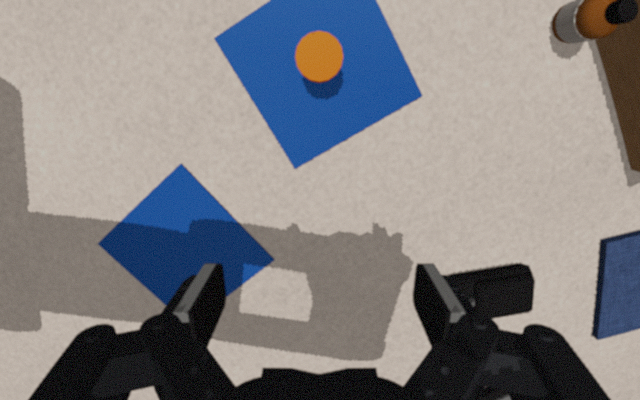

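The cap stands upright at pixel (319,56), centred on the mat. Back to the rod.

```bash
python3 -m pendant '[[0.07,-0.014,-0.01,0,0,0,1],[0.07,-0.014,-0.01,0,0,0,1],[0.07,-0.014,0,0,0,0,1],[0.07,-0.014,0,0,0,0,1],[0.07,-0.014,0,0,0,0,1]]'>/dev/null
python3 -m pendant '[[0.07,-0.014,0,0,0,0,1],[0.07,-0.014,0,0,0,0,1],[0.07,-0.014,0,0,0,0,1],[0.07,-0.014,0,0,0,0,1],[0.07,-0.014,0,0,0,0,1]]'>/dev/null
python3 -m pendant '[[0.07,-0.014,0,0,0,0,1],[0.07,-0.014,0,0,0,0,1],[0,0,0,0,0,0,1],[0,0,0,0,0,0,1],[0,0,0,0,0,0,1]]'
cat >> look.py <<'E'
# heads: dark pixels close to the top height, per bore
a=np.radians(65.6)
for kk in(-1,0,1):
    g=np.array([.609+.06*kk*np.cos(a),.145+.06*kk*np.sin(a)])
    m=(np.hypot(*(c[:,:2]-g).T)<.022)&(c[:,2]>.126)
    if m.sum()>10: print(kk,m.sum(),np.median(c[m],0),cv2.minEnclosingCircle(c[m][:,:2].astype(np.float32)*1000))
E
python3 look.py w5.png
```

```text
time: 11.1
position: [0.6094, 0.1525, 0.2361]
eef_rot: [0.84, 0.543, -0.0, -0.0]
force: [-0.1, -0.7, -0.1]
width: 0.0851
grip_force: 0.0
tool y angle -24.271564052696725 [0.60948851 0.15179893 0.2362504 ]
top face ((609.224609375, 144.91319274902344), (190.68663024902344, 70.31097412109375), 65.79447937011719) 14629 0.08885407158451536
heads 2461 [[634.1209106445312, 200.38636779785156], [598.7217407226562, 121.63936614990234]]
-1 610 [0.58529606 0.0916891  0.12867194] ((584.990234375, 90.68621063232422), 12.04244327545166)
0 3765 [0.61493672 0.1599307  0.29070429] ((611.7280883789062, 150.86007690429688), 17.62752914428711)
1 953 [0.63411117 0.20033632 0.12870675] ((634.0303955078125, 200.0510711669922), 11.974750518798828)
```

```bash
python3 -m pendant '[[0.054,0.0025,0,0,0,0,1],[0.054,0.0025,0,0,0,0,1],[0,0,0.06,0,0,0,1],[0,0,0.06,0,0,0,1],[0,0,0.05,0,0,0,1]]' 25
python3 -m pendant '[[0,0,0.04,0,0,0,1],[0,0,0.02,0,0,0,1],[0,0,0,0,0,0,1],[0,0,0,0,0,0,1]]'
```

```text
time: 11.57
position: [0.634, 0.1994, 0.1497]
eef_rot: [0.84, 0.542, -0.0, -0.0]
force: [0.8, -0.5, -0.5]
width: 0.0854
grip_force: 0.0
time: 11.9
position: [0.6345, 0.1996, 0.1222]
eef_rot: [0.84, 0.542, 0.0, 0.0]
force: [-0.2, 0.8, 1.1]
width: 0.0851
grip_force: 0.0
```

```bash
python3 -m pendant '[[0,0,0,0,0,0,-0.6],[0,0,0,0,0,0,-0.6],[0,0,0,0,0,0,-0.6],[0,0,0,0,0,0,-0.6],[0,0,0,0,0,0,-0.6]]'
python3 -m pendant '[[0,0,0,0,0,0,-0.6],[0,0,0,0,0,0,-0.6],[0,0,0,0,0,0,-0.6]]'
```

```text
time: 12.32
position: [0.6343, 0.2003, 0.1218]
eef_rot: [0.84, 0.543, 0.0, 0.0]
force: [-0.4, 0.1, -0.6]
width: 0.0256
grip_force: 0.0
time: 12.57
position: [0.6343, 0.2003, 0.1218]
eef_rot: [0.84, 0.543, 0.0, 0.0]
force: [-1.3, -0.1, 5.3]
width: 0.0234
grip_force: 24.6
```

```bash
python3 -m pendant '[[0,0,-0.006,0,0,0,-0.6],[0,0,-0.008,0,0,0,-0.6],[0,0,-0.008,0,0,0,-0.6],[0,0,-0.008,0,0,0,-0.6],[0,0,0,0,0,0,-0.6]]'
python3 -m pendant '[[0,0,-0.01,0,0,0,-0.6],[0,0,-0.012,0,0,0,-0.6],[0,0,-0.012,0,0,0,-0.6],[0,0,-0.012,0,0,0,-0.6],[0,0,-0.008,0,0,0,-0.6]]'
python3 -m pendant '[[0,0,0,0,0,0,-0.6],[0,0,0,0,0,0,-0.6]]'
python3 - <<'E'
from h import *
p=cam("side")
for t in("rod","rod_green","rod_red"):
    for d in r.landmark_of(p,t)[:3]:print(t,d["score"],d["location"])
K=np.array(p["intrinsics"])
for z in(.09,.098,.112,.132,.172):
    v=p["Rm"].T@(np.array([.634,.2,z])-p["O"]);s=v[:2]/v[2];s=s*(1+p["k1"]*(s@s));print(z,K[0,0]*s[0]+K[0,2],K[1,1]*s[1]+K[1,2])
cv2.imwrite("pics/s6.png",cv2.resize(p["pixels"][130:210,280:360][:,:,::-1],(600,600),interpolation=cv2.INTER_CUBIC))
p=cam("wrist");save(p,"w6.png")
E
```

```text
time: 12.98
position: [0.6345, 0.2003, 0.1374]
eef_rot: [0.84, 0.543, 0.001, 0.0]
force: [0.3, -0.1, -2.1]
width: 0.0233
grip_force: 24.6
time: 13.4
position: [0.6344, 0.2003, 0.1645]
eef_rot: [0.84, 0.543, 0.0, 0.0]
force: [-0.1, 0.2, -1.2]
width: 0.0226
grip_force: 24.6
time: 13.57
position: [0.6343, 0.2003, 0.1636]
eef_rot: [0.84, 0.543, 0.0, 0.0]
force: [0.1, -0.5, -1.2]
width: 0.0235
grip_force: 24.6
rod 0.56 [319.8, 154.0]
rod 0.43 [315.2, 172.8]
rod 0.4 [311.4, 188.7]
rod_green 0.61 [316.9, 162.7]
rod_red 0.42 [319.5, 167.4]
0.09 318.67779807158007 163.15948045360147
0.098 318.6857793165408 161.48136070785478
0.112 318.6998029261759 158.52048990684244
0.132 318.71996029432717 154.23663011680532
0.172 318.7607045617812 145.47372750629117
```

View pics/s6.png

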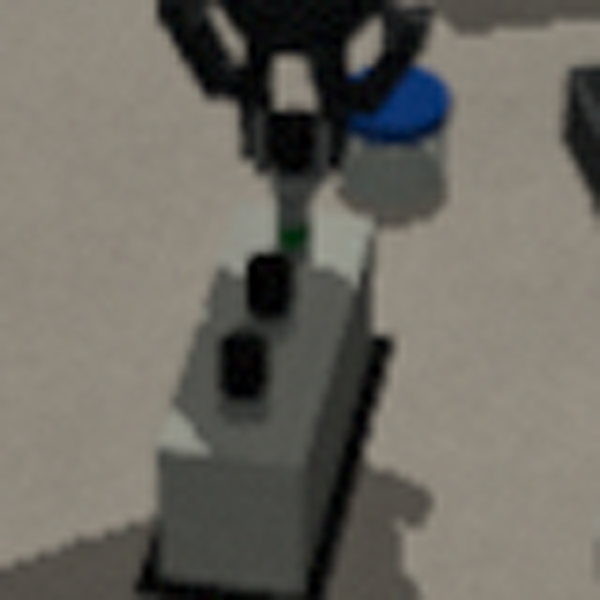

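View pics/w6.png

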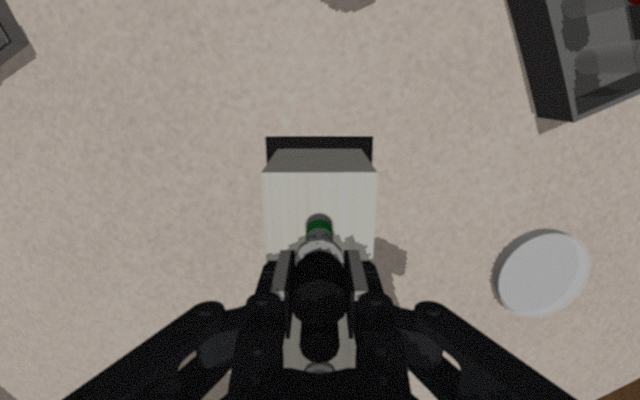

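The green band is fully out: at crop (292,238) in the side view, and at (319,226) with a sliver of steel beyond it in the wrist view. No red shows, and the 42 mm lift matches the rod landmark. I'll check that it's still, then hand in.

```bash
python3 -m pendant '[[0,0,0,0,0,0,-0.6],[0,0,0,0,0,0,-0.6],[0,0,0,0,0,0,-0.6]]'
python3 -c "
from h import *
p=cam('side');print([(d['score'],d['location']) for d in r.landmark_of(p,'rod')[:1]])
print(r.finish_job())"
```

```text
time: 14.07
position: [0.6342, 0.2002, 0.1632]
eef_rot: [0.84, 0.543, -0.0, -0.0]
force: [0.0, 0.5, -1.5]
width: 0.0232
grip_force: 24.6
[(0.66, [369.9, 205.9])]
the job is handed in; nothing more can be done
None
```

I handed the job in at about 14 s: the cap stands open side down near the centre of the left blue mat, and the rod is held still about 42 mm up with its green band out and the red band hidden (the last rod-detection reading landed on another object, so the lift height rests on the earlier pictures and the steady arm pose); the judge's result was not shown.

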